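# Show the carving pupil which tool to use, and where

## Task

Show the carving pupil the next cut without touching anything: first point down at the handle of the short, knob-handled palm gouge lying in the steel tray, fingertips just above it (about 2 cm), and stay there for two seconds; then point in the same way at the round boss on the carving panel for two seconds, and finish still pointing there. Travel well above everything and come down only at these two, so that no other tool or boss is pointed at, and leave everything where it is.

Things in the scene. Friction and masses are not known exactly. Their poses are not given: they have to be found in the camera images.
- gouge_handle (a point): top of the palm gouge's handle where it is fattest, the point to point at. The handle is a stubby round wooden knob, 52 mm long, 43 mm in diameter, followed by a thin steel blade; 119 mm long in all. The point is 43 mm above the tray floor; x points along the tool to the blade tip (100 mm away), z up; the handle reaches 19 mm behind it and 33 mm ahead. Loose in the tray, 70 g
- round_boss_top (a point): centre of the top face of the round boss, a pale flat disc 36 mm in diameter standing 10 mm above the brown cut-away ground of the carving panel; about 43 mm above the table; z up. Fixed
- tray: perforated steel tool tray, 270 x 270 mm, fixed; origin at the centre of its underside, floor 3 mm up, rim 14 mm high; three tools lie in it side by side along its x axis about 74 mm apart, in any order. It may be on the robot's left or right
- panel: square carving panel (170 mm, brown, pale border) in a plywood bench hook 220 x 220 mm, fixed; origin at the centre of its underside; ground 33 mm up, border 39, stop along its far (+x) edge 37, boss tops 43. On the other side from the tray. It carries three pale bosses about 74 mm apart, in any order: round, bar, cross
- chisel_handle (a point): top of the middle of the handle (120 mm long, 24 mm wide) of the long chisel, 210 mm long, 22 mm high; loose in the tray, not to be pointed at. Its x axis points to the cutting edge, 150 mm away
- brush_handle (a point): top of the handle (22 mm wide, 14 mm high) of the flat dusting brush, 140 mm long, black bristles; loose in the tray, not to be pointed at. Its x axis points to the bristles, whose end is 90 mm away
- bar_boss_top (a point): centre of the top of the bar-shaped boss, 54 x 15 mm, 10 mm high, fixed on the panel; not to be pointed at
- cross_boss_top (a point): centre of the top of the cross-shaped boss, 44 mm across, arms 13 mm wide, 10 mm high, fixed on the panel; not to be pointed at
- jar_center (a point): centre (half-way up) of a closed finishing-wax jar, 52 mm in diameter and 85 mm tall, standing loose on the table between the tray and the panel; leave alone
Mind the look-alikes: they are no part of the job. Leave any red look-alike of the part that bears gouge_handle alone.

How it is judged (in metres and radians):
On the way, in this order (a step that is already met when the one before it is completed fails the run):
1. the fingertips point at the palm gouge's handle from just above for two seconds (horizontal distance between the grasp point and gouge_handle below 0.024 m and z of the grasp point in the frame of gouge_handle between 0.021 and 0.075 m), for 1.7 s.
2. the fingertips point at the round boss from just above for two seconds (horizontal distance between the grasp point and round_boss_top below 0.018 m and z of the grasp point in the frame of round_boss_top between 0.021 and 0.075 m), for 1.7 s.
At the end, for the whole second after the job is handed in: The fingers still point down at the round boss: grasp point (19 mm behind the fingertips) within 18 mm of its centre sideways and 21 to 75 mm above its top; the tools and the jar within 6 mm of where they were (all of step 2 and distance of each of gouge_handle, chisel_handle, brush_handle, jar_center from where it was at the start of the episode below 0.006 m); the robot touches nothing.
It fails at once if the robot touches something (contact force between any of the fingers, the arm and anything else above 0.5 N).
It fails at once if a tool or the jar is moved or lifted (distance of any of gouge_handle, chisel_handle, brush_handle, jar_center from where it was at the start of the episode above 0.008 m).
It fails at once if the fingers come down over another tool or boss (within 15 mm sideways, fingertips less than about 40 mm above it) ((horizontal distance between the grasp point and chisel_handle below 0.015 m and z of the grasp point in the frame of chisel_handle between -0.02 and 0.06 m) or (horizontal distance between the grasp point and brush_handle below 0.015 m and z of the grasp point in the frame of brush_handle between -0.02 and 0.06 m) or (horizontal distance between the grasp point and bar_boss_top below 0.015 m and z of the grasp point in the frame of bar_boss_top between -0.02 and 0.06 m) or (horizontal distance between the grasp point and cross_boss_top below 0.015 m and z of the grasp point in the frame of cross_boss_top between -0.02 and 0.06 m)).
It also fails if it takes over 48 s, if anything falls off the work surface, if the arm or the gripper's body presses on something with over 40 N, if the wrist force passes 120 N, or if a joint passes its speed limit or range.

## Robot

A 6-joint arm with a two-finger parallel gripper is mounted at the origin on the work surface. World frame = base frame: x ahead of the robot, y to its left, z up, the work surface at z = 0. Lengths are in m, angles in degrees, forces in N, time in s.
With the tool pointing down it reaches from about 0.225 to 0.725 m from the base axis. Payload 3.1 kg.
Tool frame: the origin (TCP) lies at the centre of the arm's flange, where the gripper is bolted on; the fingertips stand 173 mm ahead of it and the grasp point (between the pads) lies 155 mm ahead of it; z points along the fingers, y is the line along which they close (so a half turn about z gives the same grasp; the last joint's range is limited). The gripper opens to 85 mm and grips with 20 to 120 N. Pads are 22 mm wide; open, the fingers measure 114 mm over their backs; the gripper's body (76 mm by 85 mm) begins 54 mm behind the grasp point. The pads swing forward as they close: fully open they stand 13 mm farther back than shut.
Start: joints at [-83.755, 2.75, 5.684, 92.934, 0, 82.678], TCP at [0.123, -0.51, 0.405] pointing down, gripper open.
Joint ranges: [-166.93, 166.93], [-56.73, 111.36], [-69.38, 81.34], [-121.58, 131.49], [-85.45, 84.26], [-180, 180]. Speed limits (degrees/s): [159.86, 159.86, 180, 180, 180, 180].

## Interface

Orientations are given as a 3x3 rotation matrix whose columns are the frame's x, y, z axes.
In Python, from station import robot gives the robot as it stands. The module is installed in compiled form; this text tells all that it offers.
- The arm moves only by the tool drive_tool, never from a script. Its argument "increments" is one flat list of numbers, 5 for each row, row after row: the shift along the world's x, y, z in cm, then the turn about the world's z in degrees, then the opening in per cent of the stroke, from 0 (shut) to 100 (fully open). A call has exactly 8 rows; each row shifts and turns the commanded pose from where the row before left it; what a row does not reach is not made up. A row lasts 1/8 s, in which the tool goes at most 62.5 mm and 10.7 degrees, less where a joint would pass 70% of its speed; a pose out of reach is approached as far as the arm can. A call is refused whole if a number of a shift passes 6.25 or a number of a turn 10.7, either way. A call with a gripper value outside its range is refused whole. The fingers move at their own pace and stop on an object; "newtons" is the grip in N (left out, the last holds). Time passes only in rows, so rows that do not move let the fingers close, or fill a call up. It gives the time, the measured TCP pose, the force, the opening and the grip force at its end, in the units of the state.
- robot.sense(): the state, without advancing time (a new reading comes with each control period).
- robot.camera(name): name is "side" or "top"; returns a dict with "frame" (420x560x3 uint8, red, green, blue), "camera_matrix" (3x3 intrinsics, pixels), "cam_to_world" (4x4, takes a point from camera to world coordinates). Camera axes: x right, y down, z forward; pixel columns grow to the right and rows downward; lengths in m; the calibration is good to about 2 mm. A picture is of the moment at which its call begins. There is no depth.
- robot.finish_job(): hands the job in; it is judged then, once.
Trained networks look in a picture, given as the dict that the camera call returned (one of the last four; its "shot" number tells which), for a name from the list of things; names that differ only in an ending like _2 or _b are one class to them, and where a whole thing is asked for, a point or a joint stands for the part that bears it (a point fixed in the world has none). Each returns a list of dicts, best first, with "p" (0 to 1); they miss things now and then, are a little off and sometimes report something else, mostly with a low value. They report only what shows in the picture. A call takes as long as a camera call. They do not tell look-alikes from the thing itself.
- robot.spot_in(picture, thing): "rect" ([left, top, right, bottom] in pixels, round what is visible of it).
- robot.trace(picture, thing): "mask" (420x560 bool, what is visible of it) and "rect" ([left, top, right, bottom] in pixels, round what is visible of it).
- robot.spot_point(picture, thing): "point" ([column, row] in pixels: a listed point, or the origin of a listed thing).
The state is a dict: "clock": time; "qpos": joint angles; "qvel": joint speeds; "joint_torque": joint torques, N m; "eef_pos": TCP position; "orientation": TCP orientation; "contact_force": force on the tool from outside, world axes, zero at the start; "wrist_torque": the same for the moment, N m; "width": finger opening in m; "grasp_force": force on a finger pad.
Only numpy, scipy, OpenCV 4.12 (cv2) and the standard library are available. Lean on these libraries where they do the work, as an engineer would, in place of code of your own. Each camera call takes 0.05 s, during which the arm holds its last target. There are 200 camera calls.

## Working session

There is one attempt and no reset: what is moved stays moved. The work goes in short steps, Python scripts to look and compute and a tool call to move; the robot and the scene stay as the last step left them, time stands still between calls to the robot, and variables do not carry over. Pictures are saved under pics/ and viewed, at most 10 in all, crops included, and the job is handed in when it is done.

Besides the shell and the picture viewer there is one more tool, called by a JSON object that holds its "method" and its "body". drive_tool: Moves the arm, as the interface text tells. Its arguments: {"type":"object","properties":{"increments":{"type":"array","items":{"type":"number"}},"newtons":{"type":"number"}},"required":["increments"]}

```bash
mkdir -p pics
cat > h.py <<'E'
import numpy as np, cv2
from station import robot
def pix2w(c,p,z):
    K=np.array(c["camera_matrix"]);T=np.array(c["cam_to_world"])
    d=T[:3,:3]@np.linalg.solve(K,[p[0],p[1],1.]);o=T[:3,3]
    return o+d*(z-o[2])/d[2]
def save(c,n): cv2.imwrite(n,c["frame"][:,:,::-1])
E
python3 - <<'E'
from h import *
np.set_printoptions(precision=3,suppress=True)
Z=dict(gouge_handle=.046,round_boss_top=.043,chisel_handle=.025,brush_handle=.017,bar_boss_top=.043,cross_boss_top=.043,jar_center=.0425,tray=0,panel=0)
for n in ("top","side"):
    c=robot.camera(n);save(c,f"pics/{n}0.png");print(n,np.array(c["cam_to_world"])[:3,3])
    for t,z in Z.items():
        for d in robot.spot_point(c,t)[:3]: print(t,round(d["p"],2),np.round(d["point"],1),pix2w(c,d["point"],z))
E
```

```text
top [0.441 0.048 1.585]
gouge_handle 0.67 [132.3 215.8] [0.519 0.518 0.046]
gouge_handle 0.49 [200.2 222.5] [0.492 0.305 0.046]
gouge_handle 0.46 [143.7 156.4] [0.706 0.481 0.046]
round_boss_top 0.63 [399.5 218.1] [ 0.49  -0.318  0.043]
chisel_handle 0.64 [239.8 233. ] [0.457 0.183 0.025]
brush_handle 0.87 [223.6 223.8] [0.487 0.235 0.017]
brush_handle 0.55 [221.6 215.6] [0.514 0.241 0.017]
bar_boss_top 0.65 [382.3 200.2] [ 0.547 -0.267  0.043]
cross_boss_top 0.67 [374.  222.4] [ 0.479 -0.238  0.043]
jar_center 0.64 [299.4 224.1] [ 0.479 -0.006  0.042]
tray 0.81 [222.9 214.3] [0.518 0.238 0.   ]
panel 0.88 [384.4 214.5] [ 0.504 -0.281  0.   ]
side [ 0.35  -0.551  0.789]
gouge_handle 0.77 [226.2 108. ] [0.522 0.531 0.046]
gouge_handle 0.74 [232.4 155.5] [0.484 0.295 0.046]
gouge_handle 0.67 [283.6 109.6] [0.697 0.459 0.046]
round_boss_top 0.5 [313.8 356. ] [ 0.492 -0.313  0.043]
chisel_handle 0.59 [236.9 188.7] [0.466 0.182 0.025]
brush_handle 0.74 [241.8 174.3] [0.495 0.241 0.017]
brush_handle 0.25 [296.  325.6] [ 0.485 -0.234  0.017]
bar_boss_top 0.55 [336.9 326.6] [ 0.558 -0.274  0.043]
cross_boss_top 0.79 [296.  323.2] [ 0.483 -0.24   0.043]
jar_center 0.57 [264.6 233.5] [ 0.49  -0.002  0.042]
tray 0.65 [253.  177.3] [0.526 0.235 0.   ]
panel 0.61 [316.4 343.8] [ 0.515 -0.278  0.   ]
```

View pics/top0.png

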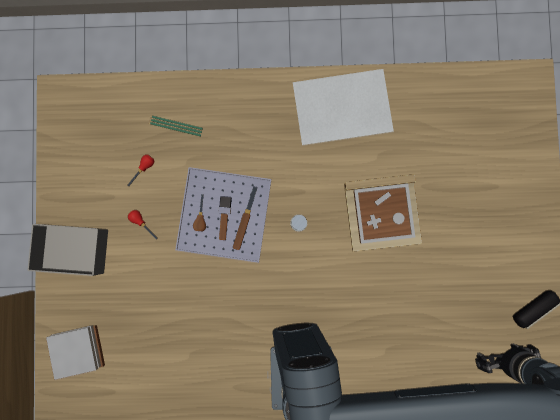

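View pics/side0.png

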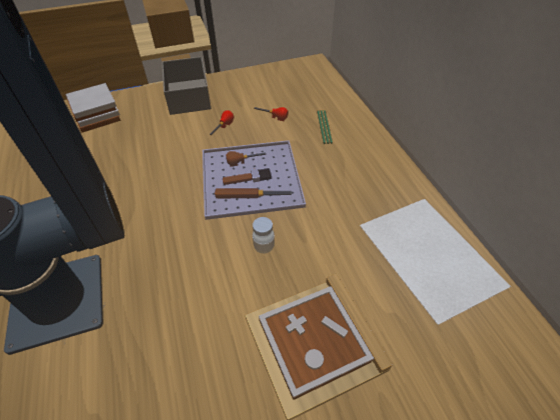

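The top picture shows the tray on the left. Things that could be taken for the palm gouge are the brown knob in the tray at (200,222), a red look-alike at (135,217) and another red one at (146,162). By the description I choose the brown one at (200,222). The bosses are round (399,218), bar (383,200) and cross (374,222). The jar is at (299,223). The side picture agrees: gouge (234,157), round boss (314,358).

Run:
```python
from h import *
np.set_printoptions(precision=3,suppress=True)
R={"top":[(165,165,120),(340,160,90)],"side":[(195,125,120),(250,290,110)]}
rows=[]
for n in ("top","side"):
    c=robot.camera(n);im=c["frame"][:,:,::-1].copy()
    for t,z in (("gouge_handle",.0245),("round_boss_top",.043)):
        for d in robot.trace(c,t)[:3]:
            m=d["mask"]; r,k=np.nonzero(m); print(n,t,round(d["p"],2),d["rect"],m.sum(),pix2w(c,(k.mean(),r.mean()),z))
        for d in robot.spot_point(c,t)[:3]: print("  pt",round(d["p"],2),np.round(d["point"],1),pix2w(c,d["point"],.0455 if z<.04 else z))
    rows.append(np.hstack([cv2.resize(im[y:y+s,x:x+s],(300,300),interpolation=cv2.INTER_CUBIC) for x,y,s in R[n]]))
cv2.imwrite("pics/crop.png",np.vstack(rows))
```

```text
top gouge_handle 0.75 [125.7, 152.3, 153.4, 186.8] 272 [0.677 0.493 0.024]
top gouge_handle 0.63 [196.3, 195.5, 206.8, 228.1] 244 [0.504 0.309 0.024]
top gouge_handle 0.56 [127.7, 211.5, 158.4, 236.7] 239 [0.507 0.506 0.024]
  pt 0.79 [130.6 216.8] [0.516 0.524 0.046]
  pt 0.78 [144.6 160.3] [0.694 0.478 0.046]
  pt 0.69 [199.9 224.3] [0.487 0.306 0.046]
top round_boss_top 0.51 [390.9, 215.2, 401.6, 222.0] 92 [ 0.492 -0.313  0.043]
side gouge_handle 0.59 [228.1, 152.8, 249.6, 167.8] 196 [0.492 0.308 0.024]
side gouge_handle 0.56 [210.2, 110.5, 234.4, 136.8] 223 [0.506 0.498 0.024]
side gouge_handle 0.53 [256.8, 107.1, 288.2, 119.9] 248 [0.681 0.482 0.024]
  pt 0.52 [230.7 152.1] [0.483 0.312 0.045]
  pt 0.52 [225.2 111.1] [0.515 0.516 0.045]
  pt 0.46 [283.7 111.3] [0.695 0.451 0.045]
side round_boss_top 0.75 [306.1, 348.9, 327.0, 370.2] 324 [ 0.489 -0.318  0.043]
  pt 0.52 [312.2 356.1] [ 0.489 -0.312  0.043]
```

View pics/crop.png

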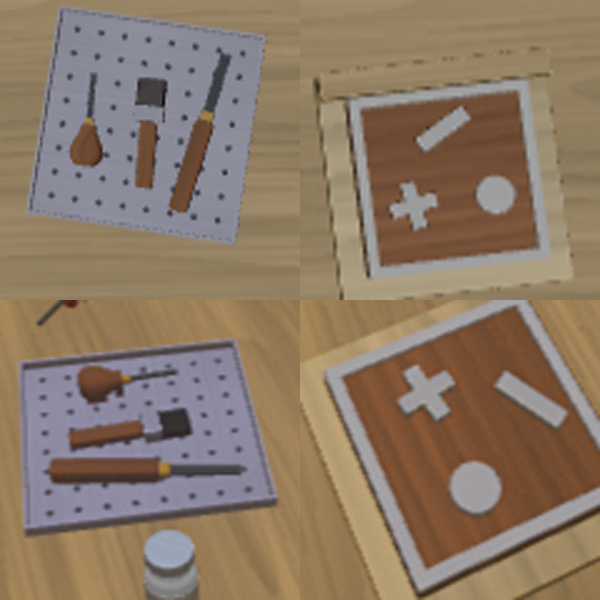

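The crop confirms that the brown knob in the tray at (200,225) is the gouge, and that the round boss is the disc at (398.5,218). My targets are gouge (0.486, 0.306) and boss (0.489, -0.316). I'll travel high with the fingers shut.

{"method": "drive_tool", "body": {"increments": [1.5,3.4,0,4,0,1.5,3.4,0,4,0,1.5,3.4,0,4,0,1.5,3.4,0,4,0,1.5,3.4,0,4,0,1.5,3.4,0,4,0,1.5,3.4,0,4,0,1.5,3.4,0,4,0]}}

```text
clock: 2.5
eef_pos: [0.2434, -0.2372, 0.4049]
orientation: [[0.699, 0.715, 0.001], [0.715, -0.699, -0.001], [0.0, 0.001, -1.0]]
contact_force: [-0.2, 0.6, 0.0]
width: -0.0005
grasp_force: 0.0
```

{"method": "drive_tool", "body": {"increments": [1.5,3.4,0,4,0,1.5,3.4,0,4,0,1.5,3.4,0,4,0,1.5,3.4,0,4,0,1.5,3.4,0,4,0,1.5,3.4,0,4,0,1.5,3.4,0,4,0,1.5,3.4,0,4,0]}}

```text
clock: 3.5
eef_pos: [0.3634, 0.0349, 0.405]
orientation: [[0.213, 0.977, 0.001], [0.977, -0.213, -0.0], [-0.0, 0.001, -1.0]]
contact_force: [0.8, -0.9, 1.2]
width: 0.0001
grasp_force: 0.0
```

{"method": "drive_tool", "body": {"increments": [1.5,3.4,0,4,0,1.5,3.4,0,4,0,1.5,3.4,0,4,0,1.5,3.4,0,4,0,1.5,3.4,0,4,0,1.5,3.4,0,4,0,1.5,3.4,0,4,0,1.5,3.4,0,4,0]}}

```text
clock: 4.5
eef_pos: [0.4835, 0.3069, 0.4047]
orientation: [[-0.337, 0.941, 0.0], [0.941, 0.337, -0.0], [-0.0, 0.0, -1.0]]
contact_force: [0.1, -0.5, 0.1]
width: 0.0005
grasp_force: 0.0
```

{"method": "drive_tool", "body": {"increments": [0.2,0,-2,0,0,0,0,-2,0,0,0,0,-2,0,0,0,0,-2,0,0,0,0,-2,0,0,0,0,-1,0,0,0,0,0,0,0,0,0,0,0,0]}}

```text
clock: 5.5
eef_pos: [0.4854, 0.3058, 0.2957]
orientation: [[-0.335, 0.942, 0.001], [0.942, 0.335, 0.001], [0.0, 0.002, -1.0]]
contact_force: [-0.0, 0.3, 0.0]
width: 0.0002
grasp_force: 0.0
```

Run:
```python
from h import *
s=robot.sense();print(s["eef_pos"],s["qpos"])
c=robot.camera("side");im=c["frame"][:,:,::-1]
K=np.array(c["camera_matrix"]);T=np.linalg.inv(np.array(c["cam_to_world"]))
im=im.copy()
for z in (.132,.046):
    p=s["eef_pos"];q=K@(T[:3,:3]@np.array([p[0],p[1],z])+T[:3,3]);q=q[:2]/q[2];print(q)
t=robot.camera("top")["frame"][:,:,::-1]
cv2.imwrite("pics/a.png",np.hstack([cv2.resize(im[80:230,160:310],(400,400),interpolation=3),cv2.resize(t[150:300,150:300],(400,400),interpolation=3)]))
```

```text
[0.48544857 0.30578684 0.29572055] [ 2.55111148e+01  1.00886662e+01  1.25207494e+00  8.10725264e+01
 -1.14230927e-03  9.59466141e+01]
[228.80764564 129.27760716]
[232.00319047 153.15596866]
```

View pics/a.png

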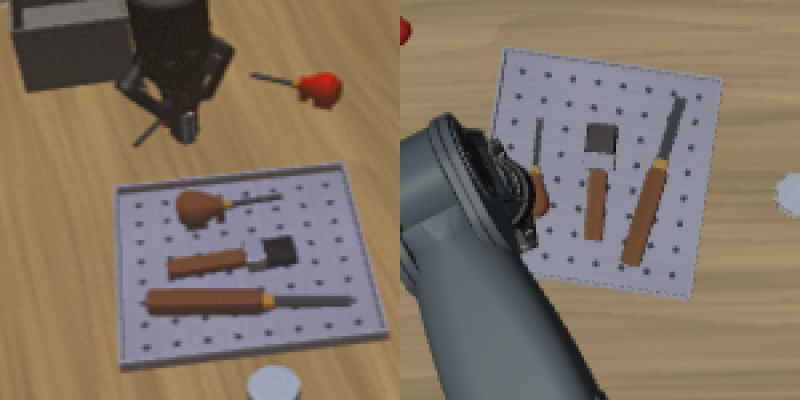

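Tips are over the knob and the shut fingertip length matches 173 mm. Next I come down 5.3 cm and hold.

{"method": "drive_tool", "body": {"increments": [0.3,0,-1,0,0,0,0,-1,0,0,0,0,-1,0,0,0,0,-1,0,0,0,0,-0.8,0,0,0,0,-0.5,0,0,0,0,0,0,0,0,0,0,0,0]}}

```text
clock: 6.6
eef_pos: [0.4883, 0.3057, 0.2422]
orientation: [[-0.335, 0.942, 0.001], [0.942, 0.335, 0.0], [0.0, 0.001, -1.0]]
contact_force: [-0.8, 0.6, 0.1]
width: 0.0003
grasp_force: 0.0
```

Run:
```python
from h import *
s=robot.sense();print(s["eef_pos"])
im=robot.camera("side")["frame"][:,:,::-1]
cv2.imwrite("pics/b.png",cv2.resize(im[100:200,180:280],(500,500),interpolation=3))
```

```text
[0.48833703 0.30574638 0.24215511]
```

View pics/b.png

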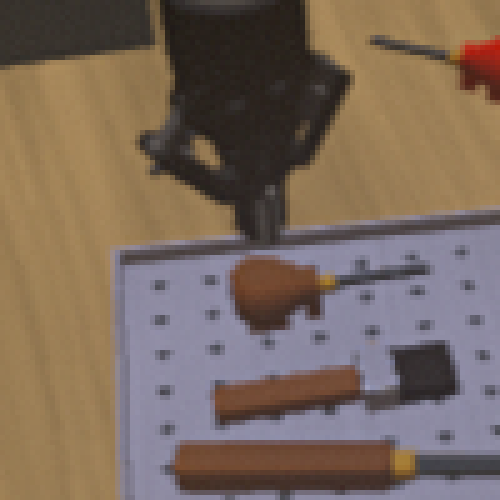

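The fingertips (263,240) are just above the fattest part of the knob (262,262) with a clear gap, so I hold here.

{"method": "drive_tool", "body": {"increments": [0,0,0,0,0,0,0,0,0,0,0,0,0,0,0,0,0,0,0,0,0,0,0,0,0,0,0,0,0,0,0,0,0,0,0,0,0,0,0,0]}}

```text
clock: 7.65
eef_pos: [0.4882, 0.3056, 0.2417]
orientation: [[-0.335, 0.942, -0.0], [0.942, 0.335, -0.0], [-0.0, -0.0, -1.0]]
contact_force: [0.2, 0.8, -0.8]
width: 0.0001
grasp_force: 0.0
```

{"method": "drive_tool", "body": {"increments": [0,0,0,0,0,0,0,0,0,0,0,0,0,0,0,0,0,0,0,0,0,0,0,0,0,0,0,0,0,0,0,0,0,0,0,0,0,0,0,0]}}

```text
clock: 8.65
eef_pos: [0.4881, 0.3056, 0.2417]
orientation: [[-0.335, 0.942, -0.0], [0.942, 0.335, -0.0], [0.0, -0.0, -1.0]]
contact_force: [-0.0, -0.2, 0.8]
width: 0.0003
grasp_force: 0.0
```

{"method": "drive_tool", "body": {"increments": [0,0,0,0,0,0,0,0,0,0,0,0,2,0,0,0,0,2,0,0,0,0,2,0,0,0,0,3,0,0,0,0,3,0,0,0,0,3,0,0]}}

```text
clock: 9.65
eef_pos: [0.4881, 0.3056, 0.3927]
orientation: [[-0.335, 0.942, 0.0], [0.942, 0.335, 0.0], [-0.0, 0.0, -1.0]]
contact_force: [0.1, -0.4, -0.3]
width: 0.0
grasp_force: 0.0
```

{"method": "drive_tool", "body": {"increments": [0,-3.9,0,-3,0,0,-3.9,0,-3,0,0,-3.9,0,-3,0,0,-3.9,0,-3,0,0,-3.9,0,-3,0,0,-3.9,0,-3,0,0,-3.9,0,-3,0,0,-3.9,0,-3,0]}}

```text
clock: 10.65
eef_pos: [0.488, -0.0076, 0.3919]
orientation: [[0.079, 0.997, 0.001], [0.997, -0.079, -0.0], [-0.0, 0.001, -1.0]]
contact_force: [0.6, -0.0, 0.8]
width: -0.0
grasp_force: 0.0
```

{"method": "drive_tool", "body": {"increments": [0,-3.9,0,-3,0,0,-3.9,0,-3,0,0,-3.9,0,-3,0,0,-3.9,0,-3,0,0,-3.9,0,-3,0,0,-3.9,0,-3,0,0,-3.9,0,-3,0,0,-3.7,0,-3,0]}}

```text
clock: 11.65
eef_pos: [0.488, -0.3177, 0.3917]
orientation: [[0.478, 0.878, 0.0], [0.878, -0.478, -0.0], [0.0, 0.0, -1.0]]
contact_force: [0.1, 0.5, -0.2]
width: -0.0002
grasp_force: 0.0
```

{"method": "drive_tool", "body": {"increments": [0,0,-2,0,0,0,0,-2,0,0,0,0,-2,0,0,0,0,-2,0,0,0,0,-2,0,0,0,0,-1,0,0,0,0,0,0,0,0,0,0,0,0]}}

```text
clock: 12.65
eef_pos: [0.4884, -0.3166, 0.2827]
orientation: [[0.476, 0.879, 0.001], [0.879, -0.476, -0.001], [-0.0, 0.002, -1.0]]
contact_force: [-0.4, 0.4, 0.7]
width: -0.0001
grasp_force: 0.0
```

Run:
```python
from h import *
s=robot.sense();print(s["eef_pos"])
c=robot.camera("side");im=c["frame"][:,:,::-1]
K=np.array(c["camera_matrix"]);T=np.linalg.inv(np.array(c["cam_to_world"]));p=s["eef_pos"]
for z in (p[2]-.173,.043):
    q=K@(T[:3,:3]@np.array([p[0],p[1],z])+T[:3,3]);print(q[:2]/q[2])
for d in robot.trace(c,"round_boss_top")[:2]:print(d["p"],d["rect"])
cv2.imwrite("pics/c.png",cv2.resize(im[250:420,210:400],(760,680)[:2] if 0 else (665,595),interpolation=3))
```

```text
[ 0.48843044 -0.31655069  0.2827451 ]
[314.83744098 344.71985509]
[312.75802724 358.32849127]
0.6 [306.3, 349.1, 326.5, 369.0]
```

View pics/c.png

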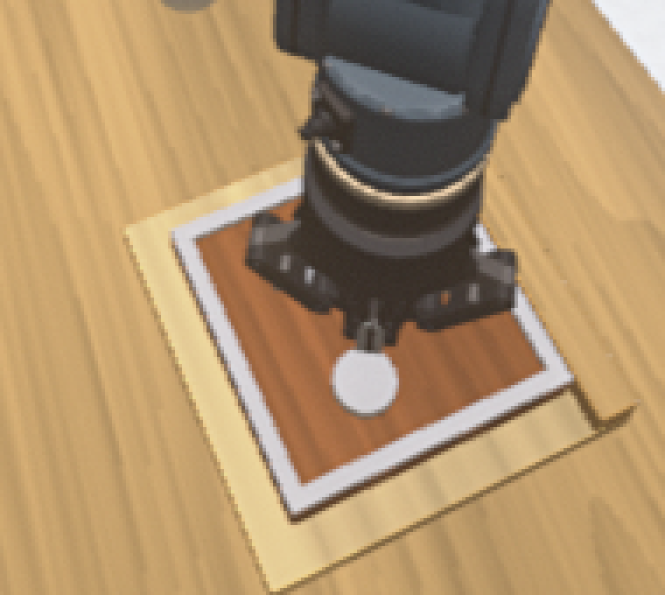

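The boss centre (365,380 in the crop) lies 1.5 px from the projected aim, so I shift x by 2 mm, come down and hold.

{"method": "drive_tool", "body": {"increments": [0.2,0,-1,0,0,0,0,-1,0,0,0,0,-1,0,0,0,0,-0.7,0,0,0,0,-0.5,0,0,0,0,0,0,0,0,0,0,0,0,0,0,0,0,0]}}

```text
clock: 13.75
eef_pos: [0.4903, -0.3165, 0.2403]
orientation: [[0.476, 0.879, 0.001], [0.879, -0.476, -0.001], [-0.0, 0.001, -1.0]]
contact_force: [-0.3, -1.0, -0.4]
width: 0.0001
grasp_force: 0.0
```

{"method": "drive_tool", "body": {"increments": [0,0,0,0,0,0,0,0,0,0,0,0,0,0,0,0,0,0,0,0,0,0,0,0,0,0,0,0,0,0,0,0,0,0,0,0,0,0,0,0]}}

```text
clock: 14.75
eef_pos: [0.4902, -0.3163, 0.2397]
orientation: [[0.476, 0.879, 0.0], [0.879, -0.476, 0.0], [0.0, 0.0, -1.0]]
contact_force: [0.3, -0.1, 0.1]
width: 0.0
grasp_force: 0.0
```

{"method": "drive_tool", "body": {"increments": [0,0,0,0,0,0,0,0,0,0,0,0,0,0,0,0,0,0,0,0,0,0,0,0,0,0,0,0,0,0,0,0,0,0,0,0,0,0,0,0]}}

```text
clock: 15.75
eef_pos: [0.4901, -0.3163, 0.2397]
orientation: [[0.476, 0.879, 0.0], [0.879, -0.476, 0.0], [0.0, 0.0, -1.0]]
contact_force: [0.6, 0.4, 0.4]
width: 0.0001
grasp_force: 0.0
```

Run:
```python
from h import *
print(robot.sense()["eef_pos"])
im=robot.camera("side")["frame"][:,:,::-1]
cv2.imwrite("pics/d.png",cv2.resize(im[280:400,250:370],(500,500),interpolation=3))
```

```text
[ 0.49014867 -0.31634644  0.23973153]
```

View pics/d.png

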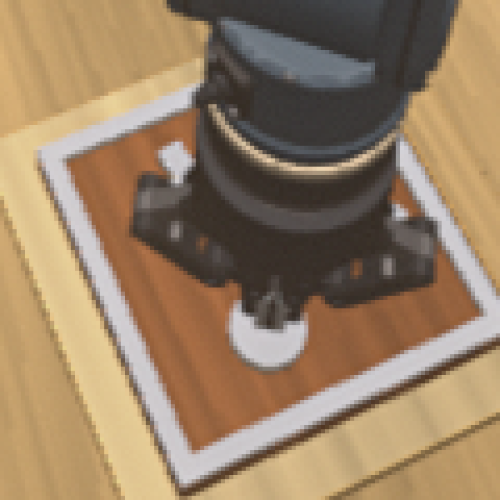

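The fingertips (270,325) stand just above the round boss (268,328), centred and not touching.

```bash
python3 -c "
from station import robot
print(robot.finish_job())"
```

```text
the job is handed in; nothing more can be done
None
```

I pointed at the palm gouge's handle and then the round boss, each for over two seconds, finished still pointing at the boss, and handed the job in; no verdict came back, but the camera views and force readings showed no sign of contact.

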